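# Sort two paint jars and hold the jar mixer's recessed button with a stylus

## Robot

A 6-joint arm with a two-finger parallel gripper is mounted at the origin on the work surface. World frame = base frame: x ahead of the robot, y to its left, z up, the work surface at z = 0. Lengths are in mm, angles in degrees, forces in N, time in s.
With the tool pointing down it reaches from about 250 to 800 mm from the base axis. Payload 3.9 kg.
Tool frame: the origin (TCP) lies midway between the tips of the shut fingers; the grasp point (between the pads) lies 19 mm behind it; z points along the fingers, y is the line along which they close (so a half turn about z gives the same grasp; the last joint's range is limited). The gripper opens to 85 mm and grips with 20 to 120 N. Pads are 22 mm wide; open, the fingers measure 114 mm over their backs; the gripper's body (76 mm by 85 mm) begins 54 mm behind the grasp point. The pads swing forward as they close: fully open they stand 13 mm farther back than shut.
Start: joints at [73.568, 14.897, -7.913, 67.191, 0, 90], TCP at [148.51, 503.547, 206.704] pointing down, gripper open.
Joint ranges: [-159.42, 159.42], [-47.68, 98.78], [-73.54, 78.23], [-108.79, 121.32], [-90, 84.71], [-180, 180]. Speed limits (degrees/s): [147.25, 147.25, 180, 180, 180, 180].

## Interface

Orientations are given as a 3x3 rotation matrix whose columns are the frame's x, y, z axes.
In Python, from workcell import telemetry, vision, workorder gives the robot as it stands.
- The arm moves only by the shell command python3 -m handwheel 'ROWS' [FORCE]. ROWS is JSON, a list of rows, each a list of 7 numbers: the turn, a rotation vector about the world's x, y, z in degrees, then the shift along the world's x, y, z in m, then the gripper's target within -1 to 1 (fully open at 1, half-way at 0, shut at -1). In form: [[rx, ry, rz, dx, dy, dz, hand], ...]. A call has 1 to 5 rows; each row is the pose to reach, as a shift and turn from the pose commanded when the call began; what a row does not reach only later rows make up. A row lasts 1/10 s, in which the tool goes at most 50 mm and 8.59 degrees, less where a joint would pass 70% of its speed; a pose out of reach is approached as far as the arm can. A call with a gripper value outside its range is refused whole. The fingers move at their own pace and stop on an object; FORCE is the grip in N (left out, the last holds). Time passes only in rows, so rows that repeat a pose let the fingers close. It gives the time, the measured TCP pose, the force, the opening and the grip force at its end, in the units of the state.
- telemetry.get_obs(): the state, without advancing time (a new reading comes with each control period).
- vision.capture(name): name is "side" or "top"; returns the picture (384x512x3 uint8, blue, green, red); there is no depth.
- vision.get_calibration(name): a dict with "intrinsics" (3x3 intrinsics, pixels), "D" ([k1, k2, p1, p2, k3] as OpenCV has them; the pictures are not rectified), "eye" and "attitude" of the camera in the world. Camera axes: x right, y down, z forward; pixel columns grow to the right and rows downward; lengths in mm; the calibration is good to about 2 mm. A picture is of the moment at which its call begins. get_calibration takes no time and is no camera call.
- workorder.sign_off(): hands the job in; it is judged then, once.
The state is a dict: "time_s": time; "joint_positions": joint angles; "qd": joint speeds; "effort": joint torques, N m; "tool_pos": TCP position; "ee_rot": TCP orientation; "ft_force": force on the tool from outside, world axes, zero at the start; "moment": the same for the moment, N m; "width": finger opening in mm; "gripper_force": force on a finger pad.
Only numpy, scipy, OpenCV 4.12 (cv2) and the standard library are available. Lean on these libraries where they do the work, as an engineer would, in place of code of your own. Each camera call takes 0.05 s, during which the arm holds its last target. There are 200 camera calls.

## Task

Put the paint jar with the green tag upright and fully down into the green-ringed seat of the jar mixer, and the jar with the red tag (dried out) upright into the red-ringed reject nest, without tipping either over. Then take the stylus from its stand, reach its thin steel end down through the yellow-ringed hole in the mixer and push the red start button at the bottom all the way in; hold it down and finish still gripping the stylus and pressing. Leave the glass cup, the loose blue-handled brush and the amber varnish jar where they are.

Things in the scene. Friction and masses are not known exactly. Their poses are not given: they have to be found in the camera images.
- jar_green: paint jar, white plastic cylinder 38 mm diameter, 48 mm tall, about 60 g, with a green tag disc on its lid and a green band; origin at the centre of its underside, z up its axis; stands loose on the table
- jar_red: the same jar with a red tag disc and red band (dried-out paint, reject); origin at the centre of its underside
- mixer: jar mixer, a box 150 mm (its x) by 220 mm (its y) by 60 mm high, white top, blue sides, fixed to the table; origin at the centre of its underside. Its top has two round openings: the green-ringed jar seat on its +y side and the yellow-ringed button hole on its -y side
- seat (a point): centre of the floor of the mixer's jar seat, a round recess 46 mm in diameter and 8 mm deep with a green floor, 55 mm along the mixer's +y from its centre, 52 mm above the table; a jar standing in it has its origin here
- aperture (a point): centre of the mouth of the round button hole, 18 mm in diameter, in the mixer's top face 60 mm above the table, 60 mm along the mixer's -y from its centre; it goes straight down 20 mm to the top of the button
- button_top (a point): centre of the top of the red start button (17 mm diameter), at the bottom of the hole, 20 mm below the mixer's top when released (40 mm above the table); moves down with the button
- start_button (a joint): travel of the start button in m: 0 released, 0.007 pushed right in (straight down); spring force about 2 N at the start of travel and 5 N at the end, springs back when let go
- reject: reject nest, a round wooden block 76 mm in diameter and 20 mm high with a red ring, fixed to the table; origin at the centre of its underside
- reject_seat (a point): centre of the floor of the reject nest's round recess, 46 mm in diameter and 8 mm deep with a red floor, 12 mm above the table; a jar standing in it has its origin here
- stand: stylus stand, a wooden block 56 by 56 mm and 50 mm high, fixed to the table, with a vertical 9 mm hole through its centre; origin at the centre of its underside
- stylus: stylus standing upright in the stand, 125 mm long, 40 g: a steel shaft 7 mm in diameter and 45 mm long with a round end, below a round dark-wood handle 15 mm in diameter and 80 mm long (blue band near its top). Origin at the end of the steel shaft, z along the stylus towards the handle's top. In the stand the handle's lower end rests on the stand's top, the steel shaft is inside the hole and the end is 5 mm above the table
- stylus_tip (a point): end of the stylus's steel shaft (same as the stylus's origin)
- cup: glass cup, 68 mm across, 85 mm high, bystander, to be left alone; origin at the centre of its underside
- brush: loose flat brush, about 170 mm long with a blue handle, lying on the table, bystander, to be left alone
- varnish: closed amber glass varnish jar, 52 mm across, 65 mm high, black cap, bystander, to be left alone; origin at the centre of its underside
Mind the look-alikes: they are no part of the job. What is shaped like the jar_green but purple is not meant.

How it is judged:
By the outcome, as a careful person would: the job done as asked, in the order asked, and still so for the second after the job is handed in, while the arm keeps its last pose, push and grip.
It also fails if it takes over 72 s, if anything falls off the work surface, if the arm or the gripper's body presses on something with over 40 N, if the wrist force passes 120 N, or if a joint passes its speed limit or range.

## Working session

There is one attempt and no reset: what is moved stays moved. The work goes in short steps, Python scripts to look and compute and a shell command to move; the robot and the scene stay as the last step left them, time stands still between calls to the robot, and variables do not carry over. Pictures are saved under pics/ and viewed, at most 10 in all, crops included, and the job is handed in when it is done.

```bash
mkdir -p pics
cat > h.py <<'E'
import numpy as np, cv2
from workcell import telemetry, vision, workorder
def snap(n,f):
    im=np.array(vision.capture(n)); cv2.imwrite('pics/'+f,im); return im
def cal(n):
    c=vision.get_calibration(n); return [np.array(c[k],float) for k in('intrinsics','D','eye','attitude')]
def ray(n,px):
    K,D,e,R=cal(n); u=cv2.undistortPoints(np.array([[px]],float),K,D)[0,0]
    d=R@np.array([u[0],u[1],1]); return e,d/np.linalg.norm(d)
def atz(n,px,z):
    e,d=ray(n,px); return e+d*(z-e[2])/d[2]
def proj(n,P):
    K,D,e,R=cal(n); return cv2.projectPoints(np.array(P,float).reshape(-1,1,3),cv2.Rodrigues(R.T)[0],-R.T@e,K,D)[0][:,0]
def tri(p1,p2):
    (a,d),(b,f)=ray('top',p1),ray('side',p2)
    s=np.linalg.lstsq(np.c_[d,-f],b-a,rcond=None)[0]; P,Q=a+d*s[0],b+f*s[1]
    return (P+Q)/2,np.linalg.norm(P-Q)
E
python3 - <<'E'
from h import *
for n in('top','side'):
    im=snap(n,n+'0.png'); cv2.imwrite(f'pics/{n}0b.png',cv2.resize(im,(800,600),interpolation=cv2.INTER_CUBIC))
    for v in cal(n): print(v.round(3).tolist())
print(telemetry.get_obs())
E
```

```text
[[467.823, 0.0, 259.471], [0.0, 467.823, 200.913], [0.0, 0.0, 1.0]]
[-0.041, 0.0, 0.0, 0.0, 0.0]
[423.876, 8.816, 1120.719]
[[0.019, -0.993, 0.117], [-1.0, -0.021, -0.014], [0.016, -0.116, -0.993]]
[[427.647, 0.0, 256.414], [0.0, 427.647, 184.808], [0.0, 0.0, 1.0]]
[-0.144, 0.0, 0.0, 0.0, 0.0]
[167.801, -573.375, 762.313]
[[0.859, -0.35, 0.373], [-0.511, -0.614, 0.601], [0.019, -0.707, -0.707]]
{'time_s': 0.1, 'joint_positions': array([ 7.35703060e+01,  1.49344888e+01, -7.97935584e+00,  6.71908679e+01,
       -1.90670531e-03,  8.99997613e+01]), 'qd': array([-0.04691848, -0.13402443,  0.27755999, -0.01619062, -0.02369676,
       -0.0362527 ]), 'effort': array([-5.54782619e-04, -4.06507194e+01,  2.54527152e+01,  1.00238307e-02,
        6.11100461e-06, -1.70011578e-06]), 'tool_pos': array([148.31142716, 502.91589354, 205.9186016 ]), 'ee_rot': array([[-9.59168715e-01,  2.82834124e-01, -4.84990169e-04],
       [ 2.82834537e-01,  9.59167096e-01, -1.76236595e-03],
       [-3.32706177e-05, -1.82757826e-03, -9.99998329e-01]]), 'ft_force': array([-0.03957509,  0.28223997, -0.35670429]), 'moment': array([-0.05481677, -0.02555828, -0.03287731]), 'gripper_force': 0.0, 'width': 85.43781549564791}
```

View pics/top0b.png

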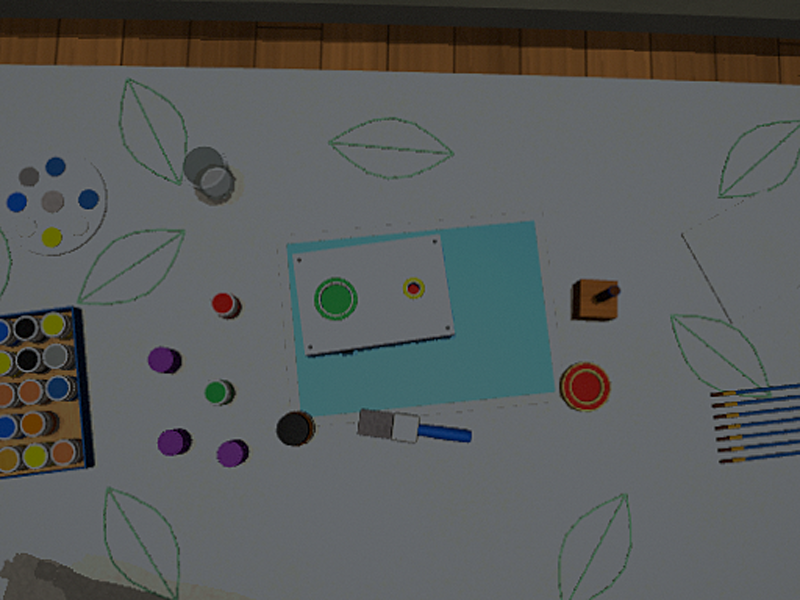

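View pics/side0b.png

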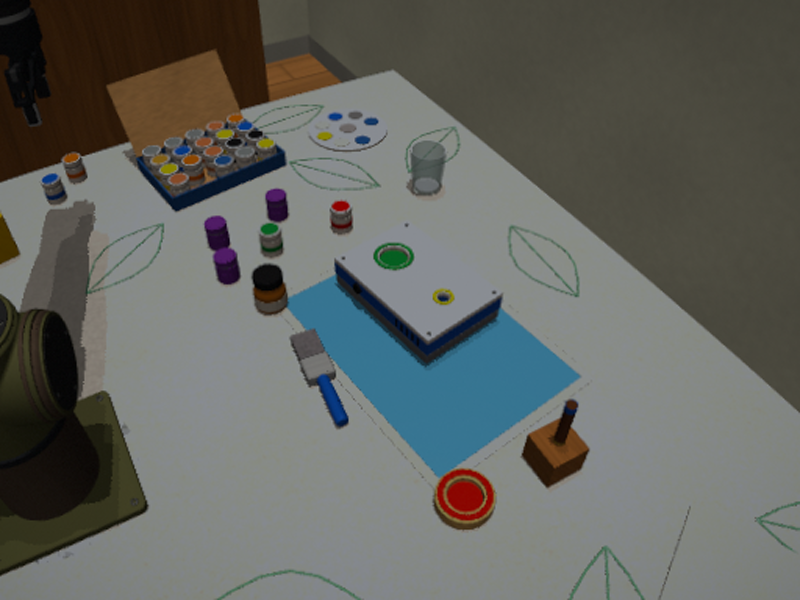

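Top view (800x600 scale): red jar (226,305), green jar (218,392), green seat (336,299), hole (414,288), stylus top (613,291), reject nest (586,387). Side view: red jar (341,208), green jar (271,232), seat (393,256), hole (444,297), stylus top (571,406), nest (465,496). Next I'll get subpixel centroids and triangulate.

```bash
cat > seg.py <<'E'
from h import *
def comps(im,col,amin=8):
    hsv=cv2.cvtColor(im,cv2.COLOR_BGR2HSV); H,S,V=[hsv[...,i].astype(int) for i in range(3)]
    m={'red':((H<8)|(H>172))&(S>150)&(V>70),'green':(abs(H-65)<15)&(S>150)&(V>50),'yellow':(abs(H-28)<6)&(S>150)&(V>90),'blue':(abs(H-110)<12)&(S>140)&(V>40)}[col]
    n,l,st,c=cv2.connectedComponentsWithStats(m.astype(np.uint8),connectivity=8)
    return [(c[i].round(2).tolist(),st[i].tolist()) for i in range(1,n) if st[i][4]>=amin]
E
python3 - <<'E'
from seg import *
for n in('top','side'):
    im=cv2.imread(f'pics/{n}0.png')
    for c in('red','green','yellow'):
        print(n,c)
        for x in comps(im,c): print('  ',x)
t=cv2.imread('pics/top0.png');s=cv2.imread('pics/side0.png')
z=lambda im,x,y,w,h,k:cv2.resize(im[y:y+h,x:x+w],None,fx=k,fy=k,interpolation=cv2.INTER_CUBIC)
a=np.hstack([z(t,125,180,50,90,6)[:300*2-60], z(t,360,170,50,90,6)])
b=np.hstack([z(s,160,118,75,60,4), z(s,265,240,125,100,4)[:240]]) if 0 else None
cv2.imwrite('pics/c1.png',a)
c=np.vstack([z(s,160,118,80,50,5),z(s,330,245,80,65,5)]); cv2.imwrite('pics/c2.png',c)
E
```

```text
top red
   ([263.97, 184.68], [261, 182, 7, 6, 31])
   ([142.0, 193.59], [136, 188, 13, 12, 126])
   ([374.92, 247.47], [361, 233, 29, 29, 230])
   ([374.54, 247.05], [366, 238, 18, 19, 267])
top green
   ([214.35, 190.96], [201, 178, 28, 27, 144])
   ([214.69, 191.12], [206, 182, 19, 19, 274])
   ([137.37, 250.8], [132, 245, 12, 13, 123])
top yellow
   ([32.51, 151.41], [27, 146, 12, 12, 120])
   ([263.97, 183.78], [258, 178, 14, 13, 58])
   ([33.5, 207.47], [28, 202, 12, 12, 123])
   ([2.3, 231.91], [0, 226, 7, 13, 69])
   ([21.82, 291.72], [16, 286, 13, 13, 135])
side red
   ([217.65, 131.48], [213, 129, 10, 6, 52])
   ([297.29, 316.62], [280, 300, 36, 33, 358])
   ([297.15, 317.27], [286, 308, 23, 20, 358])
side green
   ([171.98, 145.94], [167, 143, 11, 7, 54])
   ([251.5, 156.0], [248, 156, 8, 1, 8])
   ([251.5, 165.26], [239, 157, 26, 15, 198])
side yellow
   ([143.59, 85.05], [139, 83, 10, 5, 37])
   ([207.25, 86.72], [203, 85, 9, 5, 32])
   ([170.08, 91.14], [166, 89, 9, 5, 36])
   ([107.68, 107.45], [103, 105, 10, 6, 44])
   ([283.16, 190.08], [277, 185, 14, 10, 51])
```

View pics/c1.png

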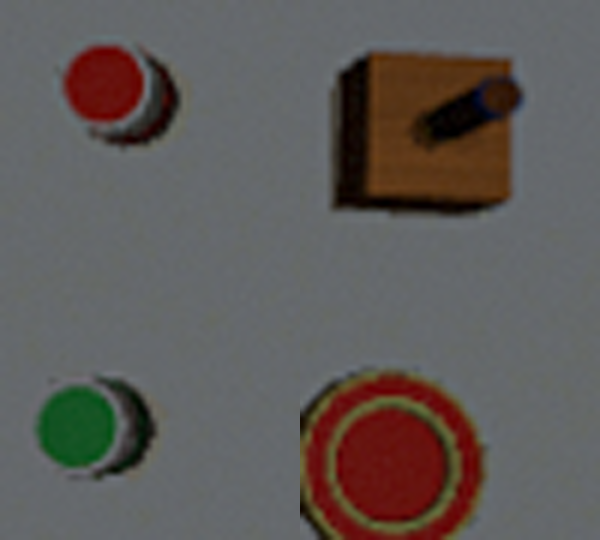

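View pics/c2.png

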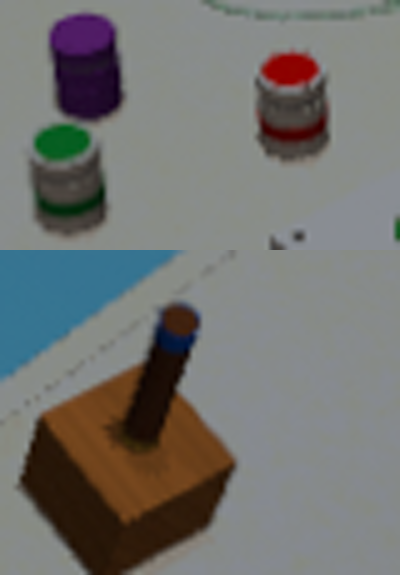

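Crop views confirm the discs on the lids; stylus top at top px ≈ (393.2,186.2), side px ≈ (366.1,258.9), upright in the stand. Triangulating.

Run:
```python
from h import *
P={'red':((142.0,193.59),(217.65,131.48),48),'green':((137.37,250.8),(171.98,145.94),48),
'ringG':((214.35,190.96),(251.5,163.4),60),'ringY':((263.97,183.78),(283.16,190.08),60),'nestring':((374.92,247.47),(297.29,316.62),20),
'styl_top':((392.9,185.9),(365.8,258.6),130)}
for k,(a,b,z) in P.items():
    X,g=tri(a,b); print(k,X.round(1),'gap',round(g,1),'top@z',atz('top',a,z)[:2].round(1),'side@z',atz('side',b,z)[:2].round(1))
# mixer screws/corners for yaw, stand
print('purple', [atz('top',np.array(p)/1.5625,48)[:2].round() for p in((164,360),(173,441),(232,453))])
print('varnish',atz('top',np.array((294,428))/1.5625,65)[:2].round(),'brush',[atz('top',np.array(p)/1.5625,8)[:2].round() for p in((360,425),(470,436))])
print('mixer',[atz('top',np.array(p)/1.5625,60)[:2].round() for p in((299,260),(434,241),(451,335),(310,348))])
print('standtop',[atz('top',np.array(p),50)[:2].round() for p in((372.2,178.8),(395,180),(395,203.3),(371.3,203))])
from scipy.spatial.transform import Rotation as Ro
print(Ro.from_matrix(telemetry.get_obs()['ee_rot']).as_rotvec(degrees=True))
```

```text
red [561.1 267.   43.3] gap 1.4 top@z [561.1 265.6] side@z [557.9 261.8]
green [428.9 271.3  43.8] gap 1.4 top@z [429.5 270. ] side@z [426.7 266.6]
ringG [569.2  98.4  55.1] gap 1.3 top@z [569.1  97.7] side@z [565.8  94. ]
ringY [588.5 -15.2  52.3] gap 1.8 top@z [588.1 -15.4] side@z [583.1 -20.9]
nestring [ 448.4 -282.6   12.9] gap 0.1 top@z [ 448.2 -280.7] side@z [ 445.7 -285.3]
styl_top [ 580.1 -294.1  124.7] gap 1.1 top@z [ 578.8 -292.1] side@z [ 577.2 -296.7]
purple [array([474., 347.]), array([357., 327.]), array([342., 241.])]
varnish [380. 150.] brush [array([385.,  59.]), array([ 371., -107.])]
mixer [array([625., 152.]), array([658., -46.]), array([519., -73.]), array([496., 132.])]
standtop [array([ 607., -268.]), array([ 605., -322.]), array([ 551., -321.]), array([ 550., -265.])]
[-2.57171211e+01 -1.78140103e+02  1.63210438e-01]
```

```bash
python3 -m handwheel '[[0,0,8,0.04,-0.033,0,1],[0,0,16.4,0.08,-0.066,0,1],[0,0,16.4,0.118,-0.098,0,1],[0,0,16.4,0.156,-0.130,0,1],[0,0,16.4,0.190,-0.158,0,1]]' 30; python3 -m handwheel '[[0,0,0,0.03,-0.025,-0.02,1],[0,0,0,0.06,-0.05,-0.04,1],[0,0,0,0.09,-0.075,-0.06,1],[0,0,0,0.09,-0.075,-0.086,1],[0,0,0,0.09,-0.075,-0.086,1]]'
python3 - <<'E'
from h import *
im=snap('side','s1.png'); o=telemetry.get_obs(); print(o['tool_pos'],o['ee_rot'].round(3).tolist(),proj('side',o['tool_pos']))
cv2.imwrite('pics/s1c.png',cv2.resize(im[40:200,90:300],None,fx=3.5,fy=3.5,interpolation=cv2.INTER_CUBIC))
E
```

```text
time_s: 0.6
tool_pos: [335.8, 346.9, 206.4]
ee_rot: [[-1.0, -0.0, -0.0], [-0.0, 1.0, -0.0], [0.0, -0.0, -1.0]]
ft_force: [0.6, 0.1, -0.8]
width: 85.3
gripper_force: 0.0
time_s: 1.1
tool_pos: [422.8, 270.7, 117.3]
ee_rot: [[-1.0, 0.003, -0.007], [0.003, 1.0, -0.004], [0.007, -0.004, -1.0]]
ft_force: [0.3, 0.0, 0.2]
width: 85.3
gripper_force: 0.0
[423.28484874 271.98174276 119.05224291] [[-1.0, 0.002, -0.005], [0.002, 1.0, -0.003], [0.005, -0.003, -1.0]] [[166.60471878 123.3125788 ]]
```

View pics/s1c.png

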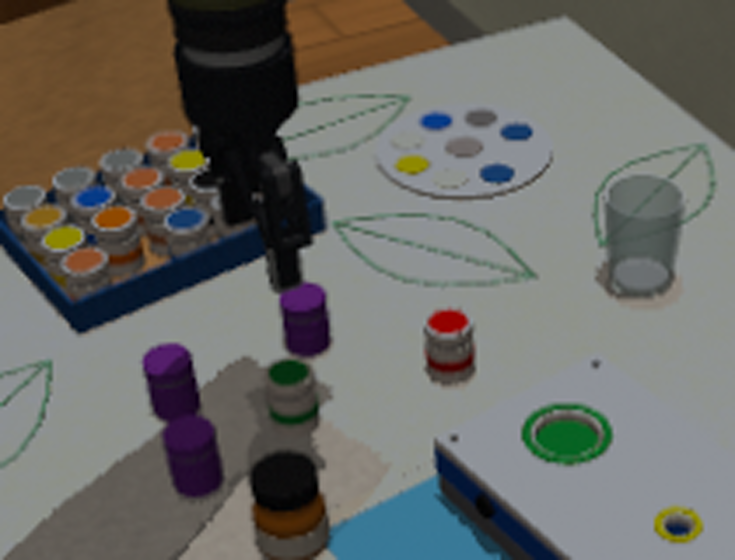

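The hand is above the green jar (tag at crop (288,372)), with clear room beside the purple look-alikes. Descend and grip.

```bash
python3 -m handwheel '[[0,0,0,0,0,0,1],[0,0,0,0,0,-0.035,1],[0,0,0,0,0,-0.07,1],[0,0,0,0,0,-0.095,1],[0,0,0,0,0,-0.107,1]]' 30; python3 -m handwheel '[[0,0,0,0,0,0,1],[0,0,0,0,0,0,0],[0,0,0,0,0,0,-0.3],[0,0,0,0,0,0,-0.6],[0,0,0,0,0,0,-1]]' 30;  python3 -m handwheel '[[0,0,0,0,0,0,-1],[0,0,0,0,0,0,-1],[0,0,0,0,0,0,-1],[0,0,0,0,0,0,-1],[0,0,0,0,0,0,-1]]' 30
```

```text
time_s: 1.65
tool_pos: [423.9, 274.2, 13.1]
ee_rot: [[-1.0, -0.002, -0.001], [-0.002, 1.0, -0.0], [0.001, -0.0, -1.0]]
ft_force: [-1.3, 0.1, 0.5]
width: 85.5
gripper_force: 0.0
time_s: 2.15
tool_pos: [425.8, 274.2, 15.1]
ee_rot: [[-1.0, 0.0, 0.002], [0.0, 1.0, 0.001], [-0.002, 0.001, -1.0]]
ft_force: [-1.2, -0.6, 5.4]
width: 36.3
gripper_force: 29.3
time_s: 2.65
tool_pos: [425.8, 274.2, 15.1]
ee_rot: [[-1.0, 0.001, 0.002], [0.001, 1.0, 0.002], [-0.002, 0.002, -1.0]]
ft_force: [-1.3, -0.7, 5.7]
width: 36.0
gripper_force: 29.4
```

```bash
python3 -m handwheel '[[0,0,0,0,0,0.01,-1],[0,0,0,0,0,0.035,-1],[0,0,0,0,0,0.07,-1],[0,0,0,0,0,0.1,-1],[0,0,0,0,0,0.12,-1]]' ; python3 -m handwheel '[[0,0,0,0.02,-0.025,0,-1],[0,0,0,0.04,-0.055,0,-1],[0,0,0,0.07,-0.088,0,-1],[0,0,0,0.1,-0.118,0,-1],[0,0,0,0.12,-0.135,0,-1]]';python3 -m handwheel '[[0,0,0,0.01,-0.02,0,-1],[0,0,0,0.018,-0.034,0,-1],[0,0,0,0.018,-0.036,0,-1],[0,0,0,0.018,-0.036,0,-1],[0,0,0,0.018,-0.036,0,-1]]'
python3 - <<'E'
from seg import *
im=snap('side','s2.png'); t=snap('top','t2.png'); o=telemetry.get_obs(); p=o['tool_pos'];print(p,o['width'])
print(comps(im,'green',4)); print(comps(t,'green',4))
# expected band position guess
for dz in (-15,-8,0,10,33): print(dz,proj('side',p+[0,0,dz]))
cv2.imwrite('pics/s2c.png',cv2.resize(im[60:220,180:340],None,fx=3.7,fy=3.7,interpolation=cv2.INTER_CUBIC))
E
```

```text
time_s: 3.15
tool_pos: [425.9, 274.0, 136.9]
ee_rot: [[-1.0, 0.001, 0.003], [0.001, 1.0, 0.002], [-0.003, 0.002, -1.0]]
ft_force: [0.5, 0.8, -0.1]
width: 36.1
gripper_force: 30.1
time_s: 3.65
tool_pos: [546.9, 136.2, 134.8]
ee_rot: [[-1.0, 0.003, 0.002], [0.003, 1.0, -0.0], [-0.002, -0.0, -1.0]]
ft_force: [-0.0, -0.4, -0.0]
width: 36.1
gripper_force: 30.2
time_s: 4.15
tool_pos: [562.2, 103.3, 133.9]
ee_rot: [[-1.0, -0.0, -0.001], [-0.0, 1.0, 0.0], [0.001, 0.0, -1.0]]
ft_force: [0.7, 0.1, -0.7]
width: 36.2
gripper_force: 30.2
[562.29192197 103.42592436 133.81708843] 36.204173445030335
[([249.5, 156.0], [248, 156, 4, 1, 4]), ([257.35, 164.05], [247, 157, 18, 14, 62]), ([240.25, 161.75], [240, 161, 2, 3, 4]), ([248.18, 170.18], [244, 168, 10, 4, 17])]
[([222.71, 190.59], [221, 188, 4, 6, 17]), ([219.62, 194.25], [219, 192, 2, 6, 8])]
-15 [[248.46910629 143.07964624]]
-8 [[248.48643988 140.7746754 ]]
0 [[248.50653688 138.11384109]]
10 [[248.53209771 134.74738716]]
33 [[248.59280426 126.83036772]]
```

View pics/s2c.png

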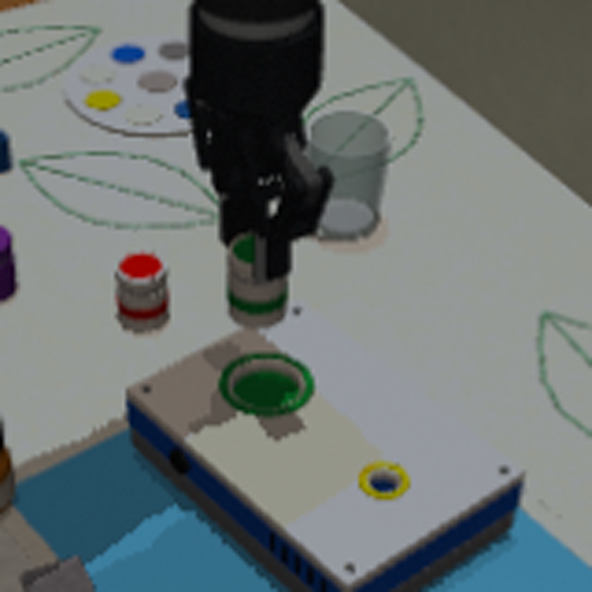

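Run:
```python
from h import *
for r in(141.6,142.4,143.2): print(atz('side',(252.0,163.9),60)-atz('side',(250.0,r),118.7))
im=cv2.imread('pics/s2.png'); cv2.imwrite('pics/s2d.png',cv2.resize(im[110:185,215:290],None,fx=8,fy=8,interpolation=cv2.INTER_CUBIC))
```

```text
[ -2.3547092  -14.75854957 -58.7       ]
[ -0.8548045  -12.17232104 -58.7       ]
[  0.63862411  -9.59728984 -58.7       ]
```

View pics/s2d.png

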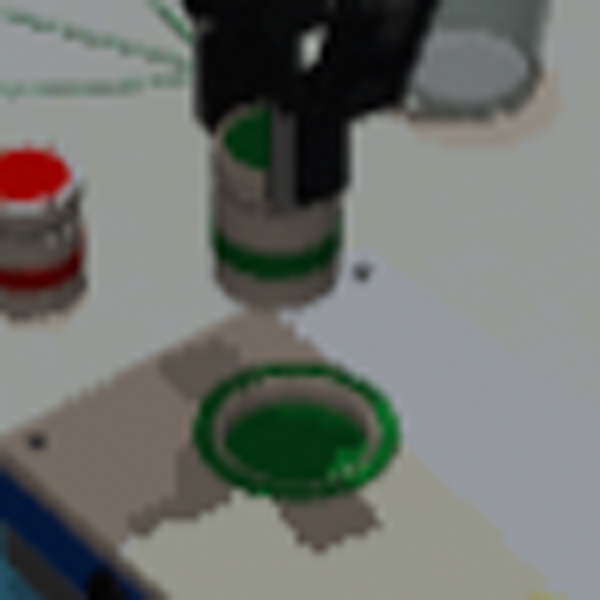

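Jar held upright at crop centre x≈278, seat ring centre (297,430): shift about (+3,-7) mm, lower to just above the seat and look again.

```bash
python3 -m handwheel '[[0,0,0,0.003,-0.007,-0.015,-1],[0,0,0,0.003,-0.007,-0.035,-1],[0,0,0,0.003,-0.007,-0.05,-1],[0,0,0,0.003,-0.007,-0.05,-1],[0,0,0,0.003,-0.007,-0.05,-1]]'
python3 - <<'E'
from seg import *
im=snap('side','s3.png'); o=telemetry.get_obs(); p=o['tool_pos'];print(p,o['ft_force'],proj('side',p-[0,0,15.1]))
cv2.imwrite('pics/s3d.png',cv2.resize(im[115:190,215:290],None,fx=8,fy=8,interpolation=cv2.INTER_CUBIC))
E
```

```text
time_s: 4.75
tool_pos: [565.5, 96.0, 83.8]
ee_rot: [[-1.0, -0.0, -0.001], [-0.0, 1.0, -0.0], [0.001, -0.0, -1.0]]
ft_force: [-0.4, 0.0, -0.6]
width: 36.1
gripper_force: 30.2
[566.26412986  96.06268618  84.45503521] [-0.02275203  0.18179617 -0.56983569] [[251.27658454 159.97956868]]
```

View pics/s3d.png

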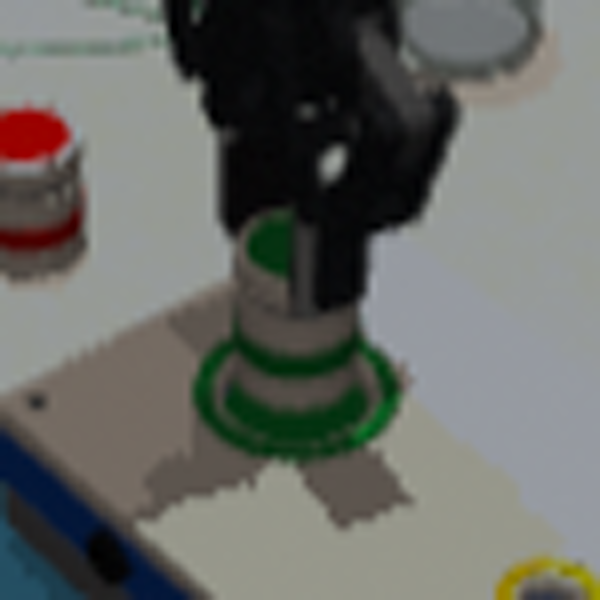

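Jar (centre x≈297) is centred over the ring (194–400) and the depth fits; lower into the seat.

```bash
python3 -m handwheel '[[0,0,0,0,0,-0.005,-1],[0,0,0,0,0,-0.01,-1],[0,0,0,0,0,-0.013,-1],[0,0,0,0,0,-0.015,-1],[0,0,0,0,0,-0.015,-1]]';python3 -m handwheel '[[0,0,0,0,0,-0.001,-1],[0,0,0,0,0,-0.002,-1],[0,0,0,0,0,-0.003,-1],[0,0,0,0,0,-0.003,-1],[0,0,0,0,0,-0.003,-1]]'
```

```text
time_s: 5.3
tool_pos: [565.6, 95.4, 68.3]
ee_rot: [[-1.0, 0.001, -0.001], [0.001, 1.0, -0.0], [0.001, -0.0, -1.0]]
ft_force: [-0.3, 0.0, -0.3]
width: 36.0
gripper_force: 30.2
time_s: 5.8
tool_pos: [566.3, 95.5, 67.2]
ee_rot: [[-1.0, 0.001, 0.001], [0.001, 1.0, 0.0], [-0.001, 0.0, -1.0]]
ft_force: [-2.3, -1.4, 7.5]
width: 35.8
gripper_force: 30.9
```

```bash
python3 -m handwheel '[[0,0,0,0,0,0.001,-0.3],[0,0,0,0,0,0.001,0],[0,0,0,0,0,0.001,0.5],[0,0,0,0,0,0.001,1],[0,0,0,0,0,0.001,1]]' ; python3 -m handwheel '[[0,0,0,0,0,0.0,1],[0,0,0,0,0,0.02,1],[0,0,0,0,0,0.05,1],[0,0,0,0,0,0.075,1],[0,0,0,0,0,0.09,1]]';python3 -m handwheel '[[0,0,0,-0.001,0.03,0,1],[0,0,0,-0.003,0.07,0,1],[0,0,0,-0.004,0.11,0,1],[0,0,0,-0.006,0.15,0,1],[0,0,0,-0.006,0.17,0,1]]';python3 -m handwheel '[[0,0,0,0,0,-0.02,1],[0,0,0,0,0,-0.05,1],[0,0,0,0,0,-0.06,1],[0,0,0,0,0,-0.06,1],[0,0,0,0,0,-0.06,1]]'
python3 - <<'E'
from seg import *
im=snap('side','s4.png');t=snap('top','t4.png'); o=telemetry.get_obs(); p=o['tool_pos'];print(p,o['ft_force'])
print(comps(im,'green',4)); print(comps(t,'green',4)); print(comps(im,'red',4))
E
```

```text
time_s: 6.3
tool_pos: [565.8, 95.5, 66.5]
ee_rot: [[-1.0, 0.001, -0.0], [0.001, 1.0, -0.0], [0.0, -0.0, -1.0]]
ft_force: [0.1, -0.0, 0.7]
width: 83.3
gripper_force: 0.0
time_s: 6.8
tool_pos: [567.0, 95.7, 158.9]
ee_rot: [[-1.0, 0.001, 0.003], [0.001, 1.0, 0.0], [-0.003, 0.0, -1.0]]
ft_force: [0.3, -0.2, -0.4]
width: 85.2
gripper_force: 0.0
time_s: 7.3
tool_pos: [559.6, 268.5, 156.6]
ee_rot: [[-1.0, -0.002, 0.0], [-0.002, 1.0, 0.001], [-0.0, 0.001, -1.0]]
ft_force: [0.5, 0.1, -0.1]
width: 85.2
gripper_force: 0.0
time_s: 7.8
tool_pos: [560.4, 265.2, 97.4]
ee_rot: [[-1.0, 0.001, 0.0], [0.001, 1.0, 0.0], [-0.0, 0.0, -1.0]]
ft_force: [0.7, -0.6, 1.1]
width: 85.8
gripper_force: 0.0
[561.11831048 265.63387283  98.22684384] [ 0.37330201  0.53085364 -0.09448417]
[([252.09, 150.94], [247, 148, 12, 7, 68]), ([251.33, 166.18], [239, 158, 26, 14, 57]), ([243.67, 164.5], [243, 163, 2, 4, 6])]
[([214.6, 191.26], [201, 178, 28, 27, 140]), ([212.97, 188.04], [207, 182, 13, 13, 132]), ([219.44, 194.91], [209, 186, 16, 15, 34])]
[([217.91, 131.53], [213, 129, 11, 6, 55]), ([297.36, 316.65], [280, 300, 36, 33, 359]), ([297.15, 317.27], [286, 308, 23, 20, 358])]
```

```bash
python3 - <<'E'
from h import *
print(atz('top',(212.97,188.04),100),atz('top',(214.5,191.1),60),tri((212.97,188.04),(252.09,150.94)))
E
python3 -m handwheel '[[0,0,0,0,0,-0.03,1],[0,0,0,0,0,-0.06,1],[0,0,0,0,0,-0.075,1],[0,0,0,0,0,-0.084,1],[0,0,0,0,0,-0.084,1]]'; python3 -m handwheel '[[0,0,0,0,0,0,1],[0,0,0,0,0,0,0],[0,0,0,0,0,0,-0.3],[0,0,0,0,0,0,-0.6],[0,0,0,0,0,0,-1]]' 30;  python3 -m handwheel '[[0,0,0,0,0,0,-1],[0,0,0,0,0,0,-1],[0,0,0,0,0,0,-1],[0,0,0,0,0,0,-1]]' 30
```

```text
[570.02378721  97.62193044 100.        ] [568.76199251  97.38952084  60.        ] (array([570.21033394,  98.31501876,  94.98610286]), np.float64(1.1755884560708076))
time_s: 8.4
tool_pos: [559.9, 265.3, 12.5]
ee_rot: [[-1.0, 0.001, -0.001], [0.001, 1.0, -0.0], [0.001, -0.0, -1.0]]
ft_force: [0.3, 0.2, 0.7]
width: 85.0
gripper_force: 0.0
time_s: 8.9
tool_pos: [560.5, 265.7, 13.6]
ee_rot: [[-1.0, 0.001, 0.001], [0.001, 1.0, 0.001], [-0.001, 0.001, -1.0]]
ft_force: [-0.4, -0.1, 2.7]
width: 36.5
gripper_force: 29.7
time_s: 9.3
tool_pos: [560.4, 265.7, 13.5]
ee_rot: [[-1.0, 0.001, 0.001], [0.001, 1.0, 0.001], [-0.001, 0.001, -1.0]]
ft_force: [-0.4, -1.1, 6.1]
width: 36.4
gripper_force: 29.8
```

```bash
python3 -m handwheel '[[0,0,0,0,0,0.01,-1],[0,0,0,0,0,0.04,-1],[0,0,0,0,0,0.08,-1],[0,0,0,0,0,0.12,-1],[0,0,0,0,0,0.147,-1]]'; python3 -m handwheel '[[0,0,0,-0.005,-0.025,0,-1],[0,0,0,-0.013,-0.065,0,-1],[0,0,0,-0.021,-0.105,0,-1],[0,0,0,-0.03,-0.15,0,-1],[0,0,0,-0.039,-0.195,0,-1]]';python3 -m handwheel '[[0,0,0,-0.009,-0.045,0,-1],[0,0,0,-0.018,-0.09,0,-1],[0,0,0,-0.027,-0.135,0,-1],[0,0,0,-0.036,-0.18,0,-1],[0,0,0,-0.045,-0.22,0,-1]]';python3 -m handwheel '[[0,0,0,-0.009,-0.045,0,-1],[0,0,0,-0.018,-0.085,-0.01,-1],[0,0,0,-0.025,-0.115,-0.03,-1],[0,0,0,-0.029,-0.131,-0.06,-1],[0,0,0,-0.029,-0.133,-0.08,-1]]';python3 -m handwheel '[[0,0,0,0,0,-0.02,-1],[0,0,0,0,0,-0.035,-1],[0,0,0,0,0,-0.035,-1],[0,0,0,0,0,-0.035,-1]]'
python3 - <<'E'
from seg import *
im=snap('side','s5.png'); o=telemetry.get_obs(); p=o['tool_pos'];print(p,o['ft_force'],o['joint_positions'].round(),proj('side',p-[0,0,13.5]))
cv2.imwrite('pics/s5d.png',cv2.resize(im[265:345,260:340],None,fx=7.5,fy=7.5,interpolation=cv2.INTER_CUBIC))
E
```

```text
time_s: 9.8
tool_pos: [560.7, 265.9, 162.9]
ee_rot: [[-1.0, 0.001, 0.003], [0.001, 1.0, 0.001], [-0.003, 0.001, -1.0]]
ft_force: [0.7, 1.2, -0.4]
width: 36.3
gripper_force: 30.2
time_s: 10.3
tool_pos: [520.2, 69.1, 159.9]
ee_rot: [[-1.0, -0.0, -0.0], [-0.0, 1.0, -0.0], [0.0, -0.0, -1.0]]
ft_force: [0.0, -0.5, -0.6]
width: 36.4
gripper_force: 30.2
time_s: 10.8
tool_pos: [475.1, -151.5, 160.0]
ee_rot: [[-1.0, 0.001, 0.0], [0.001, 1.0, -0.0], [-0.0, -0.0, -1.0]]
ft_force: [1.4, -0.4, -0.3]
width: 36.2
gripper_force: 30.2
time_s: 11.3
tool_pos: [445.6, -284.4, 78.4]
ee_rot: [[-1.0, 0.004, -0.001], [0.004, 1.0, -0.0], [0.001, -0.0, -1.0]]
ft_force: [-0.5, 0.6, -1.3]
width: 36.4
gripper_force: 30.2
time_s: 11.7
tool_pos: [446.8, -282.4, 44.9]
ee_rot: [[-1.0, 0.001, -0.0], [0.001, 1.0, 0.0], [0.0, 0.0, -1.0]]
ft_force: [0.2, 0.4, 0.1]
width: 36.5
gripper_force: 30.2
[ 447.44807857 -282.74938554   45.47687781] [-0.17785807 -0.18243085 -0.72756022] [-32.  22. -23.  45.   0. -32.] [[297.89560602 312.13291267]]
```

View pics/s5d.png

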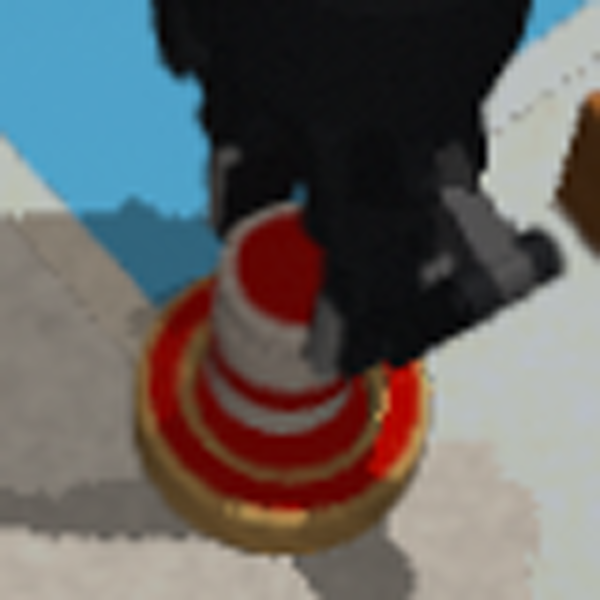

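Jar bottom (≈(281,367), 12 mm up) lands on the ring centre (≈(283,388)): aligned. Lower it by 20 mm.

```bash
python3 -m handwheel '[[0,0,0,0,0,-0.005,-1],[0,0,0,0,0,-0.01,-1],[0,0,0,0,0,-0.014,-1],[0,0,0,0,0,-0.017,-1],[0,0,0,0,0,-0.017,-1]]';python3 -m handwheel '[[0,0,0,0,0,-0.001,-1],[0,0,0,0,0,-0.002,-1],[0,0,0,0,0,-0.003,-1],[0,0,0,0,0,-0.003,-1],[0,0,0,0,0,-0.003,-1]]'
```

```text
time_s: 12.25
tool_pos: [446.5, -282.2, 27.2]
ee_rot: [[-1.0, 0.001, -0.001], [0.001, 1.0, 0.001], [0.001, 0.001, -1.0]]
ft_force: [-0.5, -0.4, -0.2]
width: 36.4
gripper_force: 30.2
time_s: 12.75
tool_pos: [447.2, -282.7, 25.5]
ee_rot: [[-1.0, 0.001, 0.001], [0.001, 1.0, -0.0], [-0.001, -0.0, -1.0]]
ft_force: [-2.6, -0.1, 4.6]
width: 36.4
gripper_force: 30.7
```

```bash
python3 -m handwheel '[[0,0,0,0,0,0.001,-0.3],[0,0,0,0,0,0.001,0],[0,0,0,0,0,0.001,0.5],[0,0,0,0,0,0.001,1],[0,0,0,0,0,0.001,1]]' ; python3 -m handwheel '[[0,0,0,0,0,0.0,1],[0,0,0,0,0,0.03,1],[0,0,0,0,0,0.07,1],[0,0,0,0,0,0.12,1],[0,0,0,0,0,0.165,1]]';python3 -m handwheel '[[0,0,0,0.03,-0.003,0,1],[0,0,0,0.07,-0.006,0,1],[0,0,0,0.1,-0.009,0,1],[0,0,0,0.12,-0.0115,0,1],[0,0,0,0.131,-0.0115,0,1]]';python3 -m handwheel '[[0,0,0,0,0,0,1],[0,0,0,0,0,0,1],[0,0,0,0,0,0,1]]'
python3 - <<'E'
from seg import *
im=snap('side','s6.png');t=snap('top','t6.png'); o=telemetry.get_obs(); p=o['tool_pos'];print(p,o['width'])
print(comps(im,'red',20)); print(comps(t,'red',20)); print([c for c in comps(im,'blue',4) if c[0][0]>300])
E
```

```text
time_s: 13.25
tool_pos: [446.9, -282.5, 25.6]
ee_rot: [[-1.0, 0.001, -0.0], [0.001, 1.0, 0.0], [0.0, 0.0, -1.0]]
ft_force: [-0.6, 0.2, -1.1]
width: 83.4
gripper_force: 0.0
time_s: 13.75
tool_pos: [446.7, -282.4, 192.7]
ee_rot: [[-1.0, 0.001, 0.0], [0.001, 1.0, -0.0], [-0.0, -0.0, -1.0]]
ft_force: [1.1, -1.1, -0.4]
width: 85.3
gripper_force: 0.0
time_s: 14.25
tool_pos: [579.5, -294.1, 190.0]
ee_rot: [[-1.0, -0.0, 0.0], [-0.0, 1.0, 0.0], [-0.0, 0.0, -1.0]]
ft_force: [-0.4, 0.1, 0.2]
width: 85.3
gripper_force: 0.0
time_s: 14.55
tool_pos: [576.7, -293.9, 190.8]
ee_rot: [[-1.0, 0.001, -0.001], [0.001, 1.0, 0.0], [0.001, 0.0, -1.0]]
ft_force: [0.2, 0.8, -0.5]
width: 85.7
gripper_force: 0.0
[ 576.96414224 -294.03168183  191.09925221] 85.71200212083359
[([298.65, 305.92], [291, 299, 16, 15, 185]), ([297.08, 320.11], [280, 302, 36, 31, 290]), ([299.57, 320.94], [286, 315, 23, 12, 79])]
[([263.97, 184.68], [261, 182, 7, 6, 31]), ([373.9, 247.29], [361, 233, 29, 29, 228]), ([371.55, 240.05], [366, 238, 12, 7, 22]), ([379.4, 247.55], [373, 242, 13, 12, 126])]
[([364.12, 262.64], [361, 260, 8, 6, 25])]
```

```bash
python3 - <<'E'
from h import *
print(tri((379.4,247.55),(298.65,305.92)),atz('top',(379.4,247.55),60),atz('side',(298.65,305.92),60))
E
python3 -m handwheel '[[0,0,0,0.001,0,-0.03,1],[0,0,0,0.001,0,-0.065,1],[0,0,0,0.001,0,-0.095,1],[0,0,0,0.001,0,-0.12,1],[0,0,0,0.001,0,-0.12,1]]'; python3 -m handwheel '[[0,0,0,0,0,0,1],[0,0,0,0,0,0,0],[0,0,0,0,0,0,-0.4],[0,0,0,0,0,0,-0.8],[0,0,0,0,0,0,-1]]' 40;  python3 -m handwheel '[[0,0,0,0,0,0,-1],[0,0,0,0,0,0,-1],[0,0,0,0,0,0,-1],[0,0,0,0,0,0,-1]]' 80
```

```text
(array([ 447.36114712, -281.88792613,   54.53707019]), np.float64(0.25438320533015807)) [ 447.35114054 -280.46335786   60.        ] [ 445.08636934 -284.08578086   60.        ]
time_s: 15.15
tool_pos: [575.2, -292.5, 67.1]
ee_rot: [[-1.0, 0.001, -0.007], [0.001, 1.0, 0.004], [0.007, 0.004, -1.0]]
ft_force: [-0.2, 1.1, -0.2]
width: 85.8
gripper_force: 0.0
time_s: 15.65
tool_pos: [579.5, -294.3, 71.6]
ee_rot: [[-1.0, 0.001, 0.001], [0.001, 1.0, -0.001], [-0.001, -0.001, -1.0]]
ft_force: [0.7, -0.1, -0.3]
width: 28.0
gripper_force: 0.0
time_s: 16.05
tool_pos: [579.3, -294.1, 71.3]
ee_rot: [[-1.0, 0.001, 0.001], [0.001, 1.0, -0.0], [-0.001, -0.0, -1.0]]
ft_force: [-0.7, 0.8, 5.1]
width: 12.6
gripper_force: 77.9
```

```bash
python3 -m handwheel '[[0,0,0,0,0,0.01,-1],[0,0,0,0,0,0.035,-1],[0,0,0,0,0,0.07,-1],[0,0,0,0,0,0.1,-1],[0,0,0,0,0,0.119,-1]]'; python3 -m handwheel '[[0,0,0,0.001,0.025,0,-1],[0,0,0,0.002,0.065,0,-1],[0,0,0,0.003,0.105,0,-1],[0,0,0,0.004,0.145,0,-1],[0,0,0,0.005,0.185,0,-1]]';python3 -m handwheel '[[0,0,0,0.001,0.04,0,-1],[0,0,0,0.002,0.07,-0.01,-1],[0,0,0,0.003,0.088,-0.03,-1],[0,0,0,0.003,0.091,-0.045,-1],[0,0,0,0.003,0.091,-0.05,-1]]';python3 -m handwheel '[[0,0,0,0,0,0,-1],[0,0,0,0,0,0,-1],[0,0,0,0,0,0,-1]]'
python3 - <<'E'
from seg import *
im=snap('side','s7.png'); t=snap('top','t7.png'); o=telemetry.get_obs(); p=o['tool_pos'];print(p,o['ft_force'],o['width'])
print('tip pred',proj('side',p+[-1.3,0,-66.3]),'handle end',proj('side',p+[-1.3,0,-21.3]), comps(im,'yellow',20)[-1],comps(t,'yellow',4))
cv2.imwrite('pics/s7d.png',cv2.resize(im[140:215,245:320],None,fx=8,fy=8,interpolation=cv2.INTER_CUBIC))
E
```

```text
time_s: 16.55
tool_pos: [579.6, -294.3, 192.5]
ee_rot: [[-1.0, 0.001, 0.002], [0.001, 1.0, -0.001], [-0.002, -0.001, -1.0]]
ft_force: [0.5, -0.4, 0.2]
width: 12.9
gripper_force: 78.3
time_s: 17.05
tool_pos: [583.4, -107.5, 189.7]
ee_rot: [[-1.0, 0.001, -0.001], [0.001, 1.0, 0.0], [0.001, 0.0, -1.0]]
ft_force: [0.3, -0.1, -1.1]
width: 12.8
gripper_force: 78.3
time_s: 17.55
tool_pos: [585.3, -17.0, 138.0]
ee_rot: [[-1.0, -0.001, -0.004], [-0.001, 1.0, 0.0], [0.004, 0.0, -1.0]]
ft_force: [-0.5, -0.6, -0.8]
width: 13.0
gripper_force: 78.3
time_s: 17.85
tool_pos: [587.7, -18.7, 140.7]
ee_rot: [[-1.0, 0.002, 0.002], [0.002, 1.0, -0.0], [-0.002, -0.0, -1.0]]
ft_force: [-0.0, -0.3, 0.1]
width: 12.9
gripper_force: 78.3
[587.5691748  -18.55571599 140.57829602] [-0.14113841 -0.51401284  0.037275  ] 13.097165230807427
tip pred [[284.15582649 184.56995284]] handle end [[285.46156404 170.15577129]] ([107.58, 107.44], [103, 105, 10, 6, 45]) [([32.59, 151.39], [27, 146, 12, 12, 120]), ([33.5, 207.45], [28, 202, 12, 12, 122]), ([2.34, 231.91], [0, 226, 7, 13, 68]), ([21.82, 291.72], [16, 286, 13, 13, 135])]
```

View pics/s7d.png

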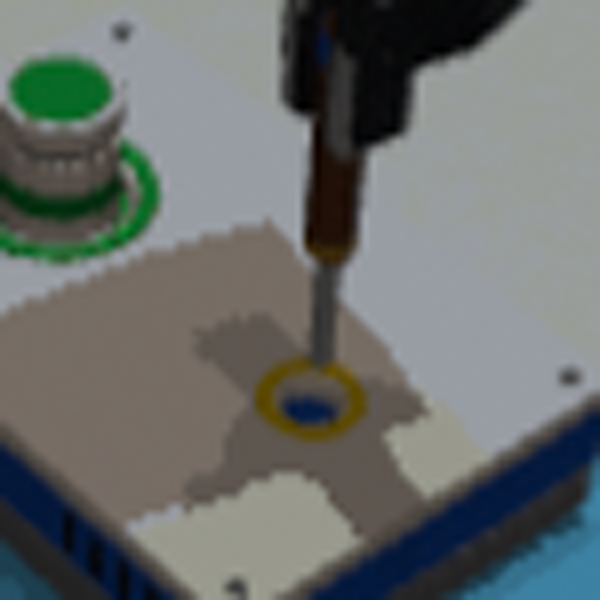

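Tip at (321,365), hole ring centre (310,398); dropping straight down it would land ~2 mm off centre. Shift (-1.5,+1.5) mm and go in.

```bash
python3 -m handwheel '[[0,0,0,-0.0015,0.0015,0,-1],[0,0,0,-0.0015,0.0015,0,-1],[0,0,0,-0.0015,0.0015,-0.008,-1],[0,0,0,-0.0015,0.0015,-0.016,-1],[0,0,0,-0.0015,0.0015,-0.016,-1]]' 100; python3 -m handwheel '[[0,0,0,0,0,-0.004,-1],[0,0,0,0,0,-0.008,-1],[0,0,0,0,0,-0.012,-1],[0,0,0,0,0,-0.015,-1],[0,0,0,0,0,-0.015,-1]]';python3 -m handwheel '[[0,0,0,0,0,-0.002,-1],[0,0,0,0,0,-0.003,-1],[0,0,0,0,0,-0.004,-1],[0,0,0,0,0,-0.005,-1],[0,0,0,0,0,-0.005,-1]]'
```

```text
time_s: 18.45
tool_pos: [584.0, -16.5, 121.8]
ee_rot: [[-1.0, 0.001, -0.003], [0.001, 1.0, 0.0], [0.003, 0.0, -1.0]]
ft_force: [-1.1, -1.0, -1.5]
width: 12.7
gripper_force: 97.4
time_s: 18.95
tool_pos: [585.1, -16.5, 108.2]
ee_rot: [[-1.0, 0.001, -0.001], [0.001, 1.0, 0.0], [0.001, 0.0, -1.0]]
ft_force: [-0.2, -0.4, -1.0]
width: 12.5
gripper_force: 97.4
time_s: 19.45
tool_pos: [585.7, -16.5, 104.0]
ee_rot: [[-1.0, 0.001, 0.001], [0.001, 1.0, 0.0], [-0.001, 0.0, -1.0]]
ft_force: [-0.4, 0.1, 3.4]
width: 12.8
gripper_force: 97.5
```

```bash
python3 -m handwheel '[[0,0,0,0,0,-0.001,-1],[0,0,0,0,0,-0.002,-1],[0,0,0,0,0,-0.003,-1],[0,0,0,0,0,-0.004,-1],[0,0,0,0,0,-0.004,-1]]'; python3 -m handwheel '[[0,0,0,0,0,-0.001,-1],[0,0,0,0,0,-0.002,-1],[0,0,0,0,0,-0.002,-1],[0,0,0,0,0,-0.002,-1],[0,0,0,0,0,-0.002,-1]]'
```

```text
time_s: 19.95
tool_pos: [585.7, -16.5, 99.8]
ee_rot: [[-1.0, 0.001, 0.0], [0.001, 1.0, -0.0], [-0.0, -0.0, -1.0]]
ft_force: [-0.1, -0.2, 3.8]
width: 12.4
gripper_force: 97.5
time_s: 20.45
tool_pos: [585.9, -16.5, 98.6]
ee_rot: [[-1.0, 0.001, 0.001], [0.001, 1.0, -0.0], [-0.001, -0.0, -1.0]]
ft_force: [-0.9, 0.1, 8.2]
width: 12.5
gripper_force: 98.0
```

```bash
python3 -m handwheel '[[0,0,0,0,0,-0.001,-1],[0,0,0,0,0,-0.002,-1],[0,0,0,0,0,-0.002,-1],[0,0,0,0,0,-0.002,-1],[0,0,0,0,0,-0.002,-1]]'; python3 -m handwheel '[[0,0,0,0,0,0,-1],[0,0,0,0,0,0,-1],[0,0,0,0,0,0,-1]]'
python3 - <<'E'
from seg import *
im=snap('side','s8.png'); t=snap('top','t8.png')
print([c for c in comps(im,'green',20)],[c for c in comps(im,'red',20)]); print(comps(t,'red',20))
E
```

```text
time_s: 20.95
tool_pos: [586.5, -16.6, 98.2]
ee_rot: [[-1.0, 0.001, 0.003], [0.001, 1.0, -0.0], [-0.003, -0.0, -1.0]]
ft_force: [-3.1, -0.2, 15.5]
width: 12.7
gripper_force: 98.9
time_s: 21.25
tool_pos: [586.5, -16.5, 98.2]
ee_rot: [[-1.0, 0.001, 0.003], [0.001, 1.0, -0.0], [-0.003, -0.0, -1.0]]
ft_force: [-2.9, 0.2, 16.4]
width: 12.5
gripper_force: 98.9
[([252.09, 150.94], [247, 148, 12, 7, 68]), ([251.18, 166.14], [239, 158, 26, 14, 56])] [([298.59, 305.89], [291, 299, 16, 15, 181]), ([297.0, 320.23], [280, 302, 36, 31, 284]), ([306.12, 320.5], [302, 315, 7, 12, 32]), ([297.39, 322.78], [293, 321, 10, 4, 23])]
[([373.98, 247.29], [361, 233, 29, 29, 216]), ([370.55, 241.0], [366, 238, 12, 11, 31]), ([379.49, 247.58], [374, 242, 12, 12, 124])]
```

```bash
python3 -c "
from workcell import workorder; print(workorder.sign_off())"
```

```text
the job is handed in; nothing more can be done
None
```

I handed the job in at about 21 s: the green jar is in the mixer seat, the red jar is in the reject nest, and the stylus is gripped at about 99 N, pressing the start button against its stop at about 16 N; `sign_off` returned no verdict.

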